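# Load the badge press and lock its die slide under the ram

## Robot

A 6-joint arm with a two-finger parallel gripper is mounted at the origin on the work surface. World frame = base frame: x ahead of the robot, y to its left, z up, the work surface at z = 0. Lengths are in mm, angles in rad, forces in N, time in s.
With the tool pointing down it reaches from about 425 to 925 mm from the base axis. Payload 12.5 kg.
Tool frame: the origin (TCP) lies at the very end of the fingers, on their centre line; the grasp point (between the pads) lies 19 mm behind it; z points along the fingers, y is the line along which they close (so a half turn about z gives the same grasp; the last joint's range is limited). The gripper opens to 85 mm and grips with 20 to 120 N. Pads are 22 mm wide; open, the fingers measure 114 mm over their backs; the gripper's body (76 mm by 85 mm) begins 54 mm behind the grasp point. The pads swing forward as they close: fully open they stand 13 mm farther back than shut.
Start: joints at [1.243, 0.491, 1.559, -0, 1.092, -0.106], TCP at [137.472, 609.71, 231.327] pointing down, gripper open.
Joint ranges: [-3.1, 3.1], [-0.84, 2.19], [0.05, 2.79], [-1.13, 4.28], [0.06, 2.93], [-2.69, 2.69]. Speed limits (rad/s): [2.22, 2.22, 2.79, 3.14, 3.14, 3.14].

## Interface

Orientations are given as a unit quaternion [w, x, y, z].
In Python, from station import read_state, eyes, job gives the robot as it stands.
- The arm moves only by the tool step_arm, never from a script. Its arguments are lists of equal length, an entry for each row: "xyz": the shift along the tool's x, y, z in cm, a list of three; "turn": the turn, a rotation vector about the tool's x, y, z in rad, a list of three. In form: {"xyz": [[tx, ty, tz], ...], "turn": [[wx, wy, wz], ...]}. A call has exactly 5 rows; each row shifts and turns the commanded pose from where the row before left it, along the tool's axes as they then stand; what a row does not reach is not made up. A row lasts 1/8 s, in which the tool goes at most 62.5 mm and 10.7 degrees, less where a joint would pass 70% of its speed; a pose out of reach is approached as far as the arm can. A call with a gripper value outside its range is refused whole. "claw" is the finger opening in cm, from 0 to 8.54, set as the call begins (left out, the last holds). The fingers move at their own pace and stop on an object; the grip force is fixed at half the most. Time passes only in rows, so rows that do not move let the fingers close, or fill a call up. It gives the time, the measured TCP pose, the force, the opening and the grip force at its end, in the units of the state.
- read_state(): the state, without advancing time (a new reading comes with each control period).
- eyes.camera(name): name is "side" or "top"; returns a dict with "img" (420x560x3 uint8, blue, green, red), "intrinsics" (3x3 intrinsics, pixels), "R" (3x3) and "t" (3): a world point X has camera coordinates R X + t. Camera axes: x right, y down, z forward; pixel columns grow to the right and rows downward; lengths in mm; the calibration is good to about 2 mm. A picture is of the moment at which its call begins. There is no depth.
- job.job_done(): hands the job in; it is judged then, once.
The state is a dict: "clock": time; "q": joint angles; "qd": joint speeds; "joint_efforts": joint torques, N m; "ee_pos": TCP position; "eef_rot": TCP orientation; "force": force on the tool from outside, world axes, zero at the start; "moment": the same for the moment, N m; "width": finger opening in mm; "grip_force": force on a finger pad.
Only numpy, scipy, OpenCV 4.12 (cv2) and the standard library are available. Lean on these libraries where they do the work, as an engineer would, in place of code of your own. Each camera call takes 0.05 s, during which the arm holds its last target. There are 200 camera calls.

## Task

Load the badge press: lay the bare steel badge shell rim down, flat in the round seat of the die, and let go of it; then pull up the slide's lock plunger, slide the die in under the ram to the next hole of the index bar, and let the pin go fully home in that hole with the shell still seated. Finish while still gripping the plunger knob, holding the pin home - do not let go of it - so that the lever can be pulled. Leave the jar, the tape roll and the stack of prints where they are.

Things in the scene. Friction and masses are not known exactly. Their poses are not given: they have to be found in the camera images.
- shell: Badge shell: shallow round cap of bare tinplate, 58 mm across, 9 mm high, 11 to 23 g, lying on the bench left of the press, rim down, dome up. Its side is straight for the lower 5 mm, then rounds over. Origin: centre of the rim plane (underside); z up. Takes a 30 N grip across its diameter. Its place is at random swapped with the pin jar's, about 150 mm away.
- shell_top (a point): Centre of the shell's domed face, 9 mm above its origin along the shell's z.
- press: Badge press: grey cast base 172 (x) x 410 (y) mm, fixed on the bench. Origin: centre of its underside. z up, y along the slide away from the ram, x across it towards the index bar. Ram axis at y -90 mm. Column and overhanging head (74 mm wide in x, top 256 mm high) stand at y below -48 mm; the hand lever rises from there to 560 mm high at y -300 mm.
- die_seat (a point): Centre of the flat floor of the seat in the round aluminium die (78 mm across) on the slide, 66 mm above the bench; travels with the slide. Axes as the press. At the start it is 98 mm to +y of the head. A wall 4 mm high, 62 mm inner diameter, 7 mm thick rings the floor; on the +x and -x sides it is cut away down to the floor over about 31 mm for the fingers: grip the shell across this x axis.
- lock_knob: Black plastic knob of the lock plunger, upright on the slide's bracket 68 mm to +x and 110 mm to +y of die_seat. Origin: centre of its underside, 68 mm above the bench with the pin home. Waist 27 mm across, to 20 mm above the origin; head 33 mm across from 22 to 28 mm; 31 mm high. Bracket top 11 mm under the origin, a sleeve 20 mm across between. Pinch the waist from above; room all round.
- next_hole (a point): Mouth of the next hole (10 mm wide, on the index bar's top face, 44 mm above the bench), fixed to the press. The other, the load hole, is 140 mm from it to the press's +y and holds the pin at the start. The bar is a flat steel bar 24 mm wide along the press's +x side. With the pin in the next hole the knob's axis stands over this point, 68 mm to +y of the head, and the die is under the ram.
- lock_pin (a joint): Lift of plunger pin and knob, m: 0 = home in a hole, 0.013 = drawn to its stop. A spring pushes it down with 4 N home, 8 N drawn. Below 0.006 the pin locks the slide (1 mm play each way); above 0.008 it is clear. Let down between holes, the round-nosed 8 mm pin rides on the bar at 0.008 and drops in where it meets a hole.
- die_slide (a joint): Travel of the slide along the press's -y, m: 0 = load hole (start), 0.140 = next hole, die under the ram; end stops at -0.004 and 0.145. It slides freely (1.5 N friction) and is moved along by the held knob.
- pin_jar: Bystander: the lidded plastic jar of pins, 56 mm across, 80 mm high; origin at the centre of its underside. Not to be moved.
- tape_roll: Bystander: a roll of brown tape lying flat, 96 mm across, 48 mm high; origin at the centre of its underside. Not to be moved.
- print_stack: Bystander: a stack of white prints, 150 x 210 x 54 mm; origin at the centre of its underside. Not to be moved.
Things that resemble listed ones, but are neither listed nor needed, are in the scene too. What is meant by the shell is not red, turquoise or yellow, and is the larger of those in its own colour.

How it is judged:
By the outcome, as a careful person would: the job done as asked, in the order asked, and still so for the second after the job is handed in, while the arm keeps its last pose, push and grip.
It also fails if it takes over 54 s, if anything falls off the work surface, if the arm or the gripper's body presses on something with over 40 N, if the wrist force passes 120 N, or if a joint passes its speed limit or range.

## Working session

There is one attempt and no reset: what is moved stays moved. The work goes in short steps, Python scripts to look and compute and a tool call to move; the robot and the scene stay as the last step left them, time stands still between calls to the robot, and variables do not carry over. Pictures are saved under pics/ and viewed, at most 10 in all, crops included, and the job is handed in when it is done.

Besides the shell and the picture viewer there is one more tool, called after ">>>" as name(argument=value, ...) on one line, values as JSON. step_arm: Moves the arm, as the interface text tells. Its arguments: {"type":"object","properties":{"xyz":{"type":"array"},"turn":{"type":"array"},"claw":{"type":"number"}},"required":["xyz","turn"]}

```bash
mkdir -p pics; ls; python3 - <<'E'
from station import read_state, eyes
import cv2, json, numpy as np
for n in("top","side"):
    c=eyes.camera(n); cv2.imwrite(f"pics/{n}0.png",c["img"])
    print(n,np.round(c["intrinsics"],1).tolist(),np.round(c["R"],3).tolist(),np.round(c["t"]).tolist())
s=read_state();print(s["clock"],s["ee_pos"],s["eef_rot"],s["width"])
E
```

```text
pics
top [[450.4, 0.0, 283.7], [0.0, 450.4, 212.6], [0.0, 0.0, 1.0]] [[0.021, -1.0, 0.0], [-0.994, -0.021, -0.107], [0.107, 0.002, -0.994]] [-33.0, 549.0, 1122.0]
side [[456.0, 0.0, 277.2], [0.0, 456.0, 215.3], [0.0, 0.0, 1.0]] [[0.731, -0.682, -0.02], [-0.452, -0.461, -0.764], [0.512, 0.567, -0.645]] [-417.0, 299.0, 1130.0]
0.1 [137.38727984 609.49496605 230.79285491] [-1.10832898e-04  1.10667723e-01  9.93857329e-01 -5.02640886e-04] 85.36865000028341
```

View pics/top0.png

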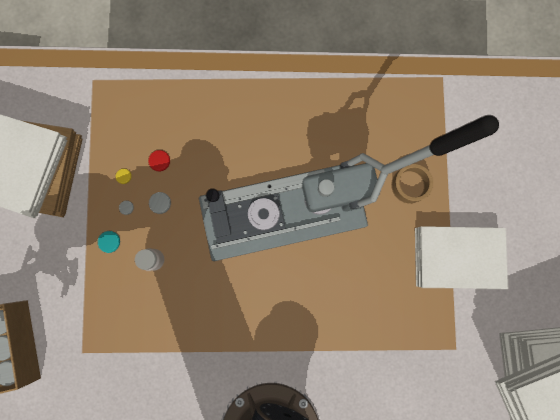

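View pics/side0.png

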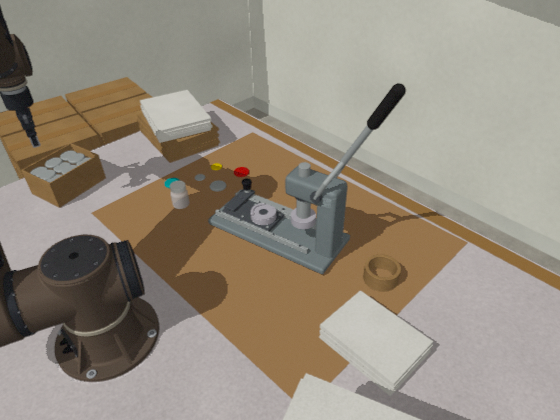

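```bash
cat > h.py <<'E'
import numpy as np, cv2
from station import read_state, eyes
def ray(c,u,v,z):
    K,R,t=[np.array(c[k],float) for k in("intrinsics","R","t")]
    d=R.T@np.linalg.inv(K)@[u,v,1]; o=-R.T@t
    return (o+d*(z-o[2])/d[2])[:2]
def proj(c,X):
    p=np.array(c["intrinsics"])@(np.array(c["R"])@np.array(X,float)+np.array(c["t"])); return p[:2]/p[2]
def tri(cs,uvs):
    A=[];b=[]
    for c,(u,v) in zip(cs,uvs):
        P=np.array(c["intrinsics"])@np.c_[c["R"],np.array(c["t"])]
        for w,r in((u,0),(v,1)):
            q=w*P[2]-P[r]; q/=np.linalg.norm(q[:3]); A.append(q[:3]);b.append(-q[3])
    return np.linalg.lstsq(np.array(A),np.array(b),rcond=None)[0]
def crop(img,x0,y0,w,h,s,fn):
    cv2.imwrite(fn,cv2.resize(img[y0:y0+h,x0:x0+w],None,fx=s,fy=s,interpolation=cv2.INTER_CUBIC))
E
python3 - <<'E'
import cv2,numpy as np
t=cv2.imread("pics/top0.png");s=cv2.imread("pics/side0.png")
a=cv2.resize(t[140:280,90:300],None,fx=3.8,fy=3.8,interpolation=2)[:, :798]
cv2.imwrite("pics/cropt.png",a)
b=cv2.resize(s[140:260,150:330],None,fx=4.4,fy=4.4,interpolation=2)
cv2.imwrite("pics/crops.png",b)
E
```

```text
(no output)
```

View pics/cropt.png

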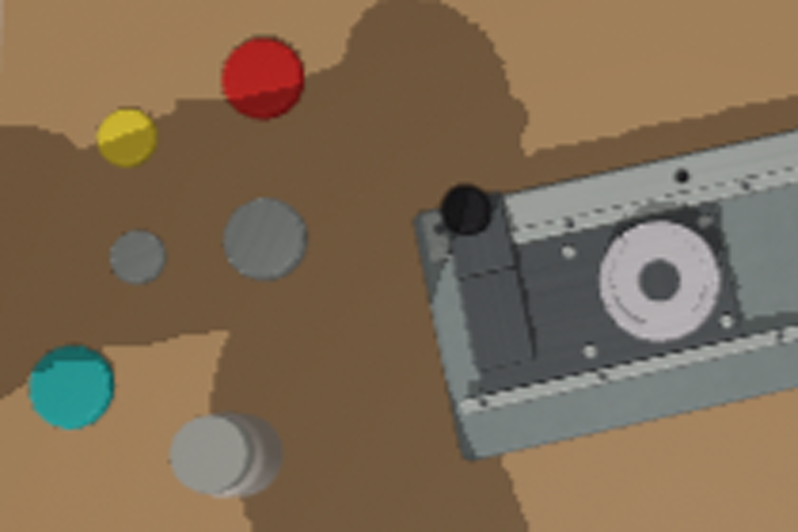

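View pics/crops.png

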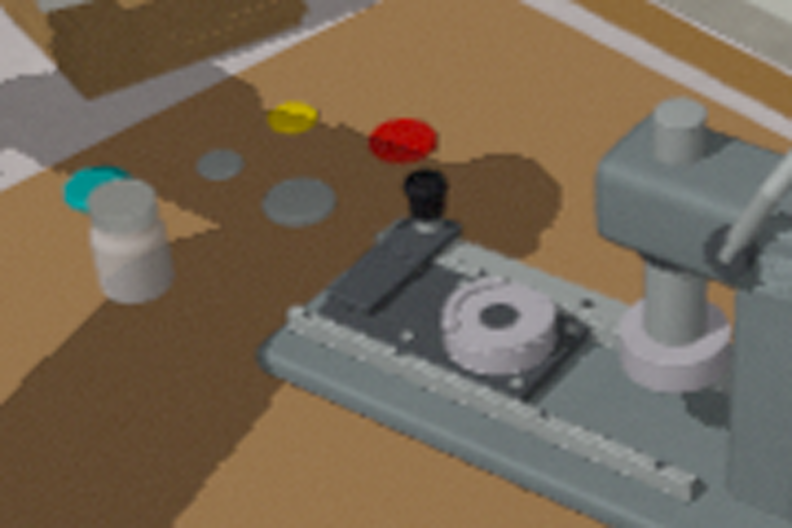

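The top crop shows two grey discs: a larger one at (159.7, 202.9) and a smaller one at (126, 208). The others are coloured (red, yellow, turquoise), and the jar stands at (148, 260). The bare-steel larger grey disc at (160, 203) is the shell. The die is at about (263.7, 213.9), the knob at (212.4, 195), and the next hole at (269.5, 186.6).

```bash
python3 - <<'E'
from h import *
c=eyes.camera("top");s=eyes.camera("side");im=c["img"]
# shell: low saturation blob
hsv=cv2.cvtColor(im,cv2.COLOR_BGR2HSV)
m=((hsv[...,1]<60)*255).astype(np.uint8)
def blob(m,u,v):
    n,l,st,ce=cv2.connectedComponentsWithStats(m); k=l[v,u]; return ce[k],st[k]
uv,st=blob(m[185:222,140:180].copy(),20,18); uv=uv+[140,185]; print("shell",uv,st)
S=ray(c,*uv,6); print("shell xy",S)
g=cv2.cvtColor(im,cv2.COLOR_BGR2GRAY)
mk=((g<45)*255).astype(np.uint8)
r=mk[183:207,200:226].copy(); uvk,stk=blob(r,12,12); uvk=uvk+[200,183]; print("knob",uvk,stk)
Kt=ray(c,*uvk,97); print("knob",Kt)
d=g[190:240,240:290]; uvd,sd=blob(((d>135)*255).astype(np.uint8),13,23); uvd0=np.array([sd[0]+sd[2]/2-.5,sd[1]+sd[3]/2-.5])+[240,190]; print("die",uvd0,sd)
D=ray(c,*uvd0,70); print("die",D)
N=ray(c,269.5,186.6,44); print("next",N)
v=Kt-N; print("load-next",v,np.linalg.norm(v),"yaw of press y from world y",np.degrees(np.arctan2(-v[0],v[1])))
a=np.arctan2(-v[0],v[1]); R=np.array([[np.cos(a),-np.sin(a)],[np.sin(a),np.cos(a)]])
print("knob-die in press",R.T@(Kt-D), "(68,110)")
# check projection in side view
for X in ([*S,9],[*D,66],[*Kt,99],[*N,44]): print(proj(s,X))
E
```

```text
shell [159.43307087 202.50393701] [  9   7  22  22 381]
shell xy [571.85762151 304.57395849]
knob [212.29861111 195.06944444] [  6   6  14  13 144]
knob [581.2775486  152.20331099]
die [263.  213.5] [  8   8  31  32 660]
die [541.90522715  29.81769617]
next [613.70726741  16.34008944]
load-next [-32.42971881 135.86322155] 139.67999724974302 yaw of press y from world y 13.424952639271206
knob-die in press [ 66.71092275 109.90027842] (68,110)
[217.65757333 184.81295178]
[262.97980716 212.11783076]
[246.21631616 181.00659454]
[283.28411408 209.1983315 ]
```

The projections into the side view agree with the features there: shell, die, knob and hole all within about 1 px. Now I turn the tool so its y lies along press x, and move above the shell.

>>> step_arm(xyz=[[0,0,0],[0,0,0],[0,0,0],[0,0,0],[0,0,0]], turn=[[0,0,0.186],[0,0,0.186],[0,0,0.186],[0,0,0.186],[0,0,0.186]], claw=7.2)

```text
clock: 0.82
ee_pos: [137.5, 609.6, 231.1]
eef_rot: [0.0, 0.547, 0.837, -0.0]
force: [-0.3, -0.0, -0.1]
width: 72.1
grip_force: 0.0
```

>>> step_arm(xyz=[[0,0,0],[-4.4,3.9,0],[-4.4,3.9,0],[-4.4,3.9,0],[-4.4,3.9,0]], turn=[[0,0,0.185],[0,0,0],[0,0,0],[0,0,0],[0,0,0]])

```text
clock: 1.45
ee_pos: [331.3, 473.5, 231.3]
eef_rot: [-0.0, 0.62, 0.785, 0.0]
force: [-0.5, -0.1, 0.3]
width: 71.7
grip_force: 0.0
```

>>> step_arm(xyz=[[-4.4,3.9,0],[-4.4,3.9,0],[-4.4,3.9,0],[-4.4,3.9,0],[-4.4,3.9,0]], turn=[[0,0,0],[0,0,0],[0,0,0],[0,0,0],[0,0,0]])

```text
clock: 2.08
ee_pos: [572.1, 304.5, 231.2]
eef_rot: [-0.0, 0.62, 0.785, 0.0]
force: [-0.3, 1.1, -0.2]
width: 72.1
grip_force: 0.0
```

>>> step_arm(xyz=[[0,0,5],[0,0,5],[0,0,5],[0,0,4],[0,0,0]], turn=[[0,0,0],[0,0,0],[0,0,0],[0,0,0],[0,0,0]])

```text
clock: 2.7
ee_pos: [569.4, 305.3, 38.6]
eef_rot: [-0.001, 0.62, 0.785, -0.002]
force: [-0.1, 0.5, 0.9]
width: 71.9
grip_force: 0.0
```

```bash
python3 - <<'E'
from h import *
c=eyes.camera("top");s=eyes.camera("side")
a=cv2.resize(c["img"][160:250,110:210],None,fx=4,fy=5.2,interpolation=2); b=cv2.resize(s["img"][120:238,160:260],None,fx=4,fy=4,interpolation=2)
a=cv2.resize(c["img"][150:268,110:210],None,fx=4,fy=4,interpolation=2)
cv2.imwrite("pics/over.png",np.hstack([a,b]))
E
```

```text
(no output)
```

View pics/over.png

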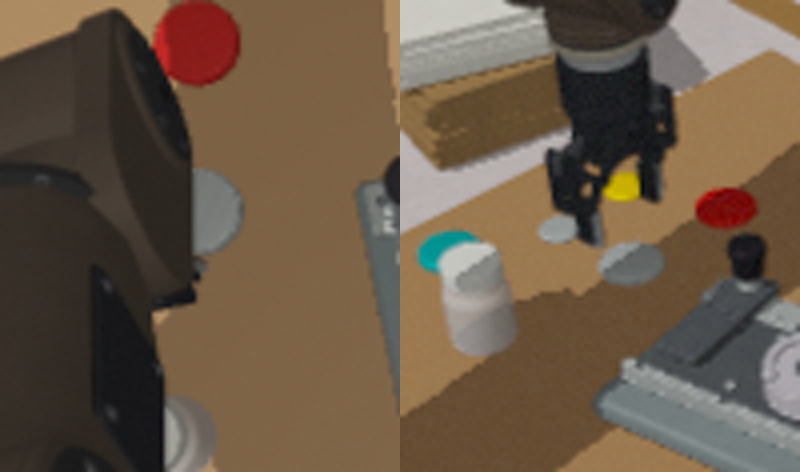

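The gripper is above the shell; in the side view the finger tips are near (207, 180) and (222, 169), and the shell is at (218, 186). The next step is to check where the TCP should appear, and then descend.

```bash
python3 - <<'E'
from h import *
s=eyes.camera("side");st=read_state();p=st["ee_pos"];print(p)
y=np.array([.9727,.2322,0])
for k in(-40,0,40): print(proj(s,p+y*k), proj(s,p+y*k+[0,0,8]))
E
```

```text
[571.52594765 306.27088584  43.05057143]
[208.72526074 182.48494703] [208.44736093 180.56337329]
[216.24568089 176.65655149] [215.99708766 174.74669183]
[223.52840223 171.01237472] [223.30741392 169.11445629]
```

>>> step_arm(xyz=[[0,0,0.5],[0,0,0.5],[0,0,0.4],[0,0,0.4],[0,0,0]], turn=[[0,0,0],[0,0,0],[0,0,0],[0,0,0],[0,0,0]], claw=6.8)

```text
clock: 3.48
ee_pos: [570.6, 305.8, 22.9]
eef_rot: [-0.0, 0.62, 0.785, -0.0]
force: [-0.6, 0.0, 0.2]
width: 68.0
grip_force: 0.0
```

>>> step_arm(xyz=[[-0.15,0.1,0.8],[0,0,0.8],[0,0,0.5],[0,0,0.2],[0,0,0]], turn=[[0,0,0],[0,0,0],[0,0,0],[0,0,0],[0,0,0]])

```text
clock: 4.1
ee_pos: [572.0, 304.7, 0.2]
eef_rot: [-0.0, 0.62, 0.785, -0.0]
force: [0.8, 0.0, -0.6]
width: 68.0
grip_force: 0.0
```

>>> step_arm(xyz=[[0,0,0.1],[0,0,0.1],[0,0,0.1],[0,0,0],[0,0,0]], turn=[[0,0,0],[0,0,0],[0,0,0],[0,0,0],[0,0,0]])

```text
clock: 4.72
ee_pos: [572.0, 304.7, -2.7]
eef_rot: [-0.0, 0.62, 0.785, 0.0]
force: [-0.4, -0.4, -0.3]
width: 68.1
grip_force: 0.0
```

>>> step_arm(xyz=[[0,0,0.1],[0,0,0.1],[0,0,0],[0,0,0],[0,0,0]], turn=[[0,0,0],[0,0,0],[0,0,0],[0,0,0],[0,0,0]])

```text
clock: 5.35
ee_pos: [572.1, 304.7, -4.7]
eef_rot: [0.0, 0.62, 0.785, 0.0]
force: [0.1, -0.1, 0.4]
width: 68.1
grip_force: 0.0
```

>>> step_arm(xyz=[[0,0,0.1],[0,0,0],[0,0,0.1],[0,0,0],[0,0,0]], turn=[[0,0,0],[0,0,0],[0,0,0],[0,0,0],[0,0,0]])

```text
clock: 5.98
ee_pos: [572.1, 304.7, -6.7]
eef_rot: [-0.0, 0.62, 0.785, 0.0]
force: [-0.1, -0.1, 0.2]
width: 68.0
grip_force: 0.0
```

>>> step_arm(xyz=[[0,0,0.1],[0,0,0],[0,0,0.1],[0,0,0],[0,0,0]], turn=[[0,0,0],[0,0,0],[0,0,0],[0,0,0],[0,0,0]])

```text
clock: 6.6
ee_pos: [572.2, 304.7, -7.1]
eef_rot: [0.0, 0.62, 0.785, 0.0]
force: [-4.7, -1.9, 15.9]
width: 68.0
grip_force: 8.1
```

Bench contact is at TCP z ≈ -7 with the opening at 68 mm. I raise by 5 mm and close gently, since the shell is rated for only 30 N.

>>> step_arm(xyz=[[0,0,-0.3],[0,0,-0.2],[0,0,0],[0,0,0],[0,0,0]], turn=[[0,0,0],[0,0,0],[0,0,0],[0,0,0],[0,0,0]], claw=6.0)

```text
clock: 7.22
ee_pos: [572.0, 304.6, -4.0]
eef_rot: [-0.0, 0.62, 0.785, -0.0]
force: [-0.5, -1.1, -1.2]
width: 60.0
grip_force: 0.0
```

>>> step_arm(xyz=[[0,0,0],[0,0,0],[0,0,0],[0,0,0],[0,0,0]], turn=[[0,0,0],[0,0,0],[0,0,0],[0,0,0],[0,0,0]], claw=5.8)

```text
clock: 7.85
ee_pos: [572.1, 304.7, -3.7]
eef_rot: [-0.0, 0.62, 0.785, 0.0]
force: [-0.7, -0.4, 0.4]
width: 57.5
grip_force: 0.0
```

>>> step_arm(xyz=[[0,0,0],[0,0,0],[0,0,0],[0,0,0],[0,0,0]], turn=[[0,0,0],[0,0,0],[0,0,0],[0,0,0],[0,0,0]], claw=5.7)

```text
clock: 8.48
ee_pos: [572.1, 304.7, -3.6]
eef_rot: [0.0, 0.62, 0.785, 0.0]
force: [-1.0, 0.4, 3.6]
width: 56.7
grip_force: 6.0
```

>>> step_arm(xyz=[[0,0,0],[0,0,0],[0,0,0],[0,0,0],[0,0,0]], turn=[[0,0,0],[0,0,0],[0,0,0],[0,0,0],[0,0,0]], claw=5.6)

```text
clock: 9.1
ee_pos: [572.1, 304.7, -3.4]
eef_rot: [0.0, 0.62, 0.785, 0.0]
force: [-1.3, -0.5, 5.7]
width: 56.2
grip_force: 20.8
```

>>> step_arm(xyz=[[0,0,-0.2],[0,0,-0.3],[0,0,-0.5],[0,0,-0.5],[0,0,0]], turn=[[0,0,0],[0,0,0],[0,0,0],[0,0,0],[0,0,0]])

```text
clock: 9.72
ee_pos: [572.3, 304.8, 11.9]
eef_rot: [0.0, 0.62, 0.785, 0.0]
force: [-0.4, 0.1, 0.1]
width: 56.3
grip_force: 20.7
```

```bash
python3 - <<'E'
from h import *
c=eyes.camera("top");s=eyes.camera("side");print(read_state()["ee_pos"],read_state()["grip_force"])
a=cv2.resize(c["img"][175:234,140:190],None,fx=8,fy=8,interpolation=2); b=cv2.resize(s["img"][150:209,190:240],None,fx=8,fy=8,interpolation=2)
cv2.imwrite("pics/grip.png",np.hstack([a,b]))
E
```

```text
[572.06303922 304.68328793  11.39510806] 20.71091116173193
```

View pics/grip.png

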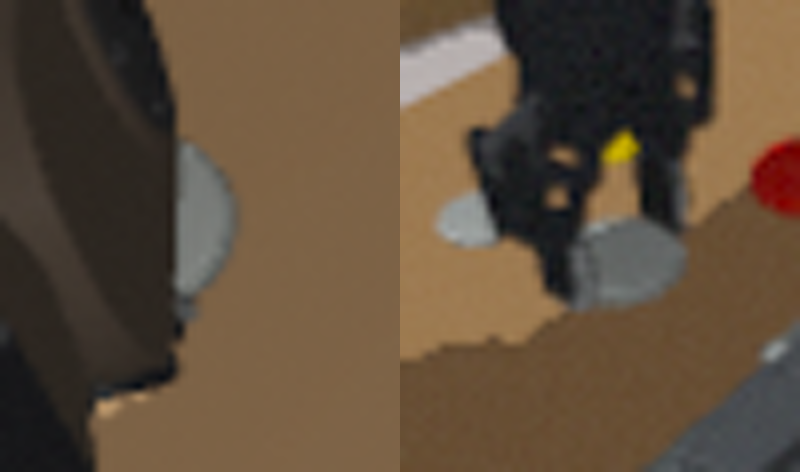

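The picture shows the shell in the fingers, lifted off the bench: its edge shifted and the grip force holds at 20.7 N. Now I carry it high, over to the die.

>>> step_arm(xyz=[[0,0,-2],[0,0,-4],[0,0,-4],[0,0,-3],[0,0,0]], turn=[[0,0,0],[0,0,0],[0,0,0],[0,0,0],[0,0,0]])

```text
clock: 10.45
ee_pos: [572.9, 305.1, 144.9]
eef_rot: [0.001, 0.62, 0.785, 0.002]
force: [0.3, -0.6, -0.9]
width: 56.4
grip_force: 20.8
```

>>> step_arm(xyz=[[-2.02,-0.7,0],[-4,-1.5,0],[-4,-1.5,0],[-4,-1.5,0],[-4,-1.5,0]], turn=[[0,0,0],[0,0,0],[0,0,0],[0,0,0],[0,0,0]])

```text
clock: 11.08
ee_pos: [547.4, 111.5, 140.4]
eef_rot: [-0.001, 0.62, 0.785, -0.001]
force: [1.1, -0.6, -0.9]
width: 56.2
grip_force: 20.7
```

>>> step_arm(xyz=[[-4,-1.5,0],[-3,-1,0],[-1,-0.2,0],[0,0,0],[0,0,0]], turn=[[0,0,0],[0,0,0],[0,0,0],[0,0,0],[0,0,0]])

```text
clock: 11.7
ee_pos: [540.8, 30.5, 141.1]
eef_rot: [-0.0, 0.619, 0.785, -0.0]
force: [0.2, 0.2, -0.3]
width: 56.5
grip_force: 20.7
```

>>> step_arm(xyz=[[0.05,0.05,2],[0,0,2],[0,0,1.3],[0,0,0.8],[0,0,0]], turn=[[0,0,0],[0,0,0],[0,0,0],[0,0,0],[0,0,0]])

```text
clock: 12.32
ee_pos: [541.3, 30.6, 80.0]
eef_rot: [-0.0, 0.62, 0.785, -0.0]
force: [0.4, -0.4, -0.1]
width: 56.5
grip_force: 20.7
```

```bash
python3 - <<'E'
from h import *
c=eyes.camera("top");s=eyes.camera("side");p=read_state()["ee_pos"];print(p)
ims=[]
y=np.array([.9727,.2322,0]);x=np.array([-.2322,.9727,0])
for k,(u0,v0) in ((c,(239,184)),(s,(238,180))):
    im=cv2.resize(k["img"][v0:v0+59,u0:u0+50],None,fx=8,fy=8,interpolation=2)
    def circ(C,r,col):
        P=[[(np.array(proj(k,np.array(C)+r*(np.cos(a)*x+np.sin(a)*y)))-[u0,v0]+.5)*8-.5] for a in np.arange(0,6.3,.2)]
        cv2.polylines(im,[np.int32(np.round(P))],True,col,1)
    circ([541.2,29.7,70],38,(0,255,0)); circ([p[0],p[1],p[2]+3.5],29,(0,0,255))
    ims.append(im)
cv2.imwrite("pics/die.png",np.hstack(ims))
E
```

```text
[541.56596686  30.43348334  80.66570391]
```

View pics/die.png

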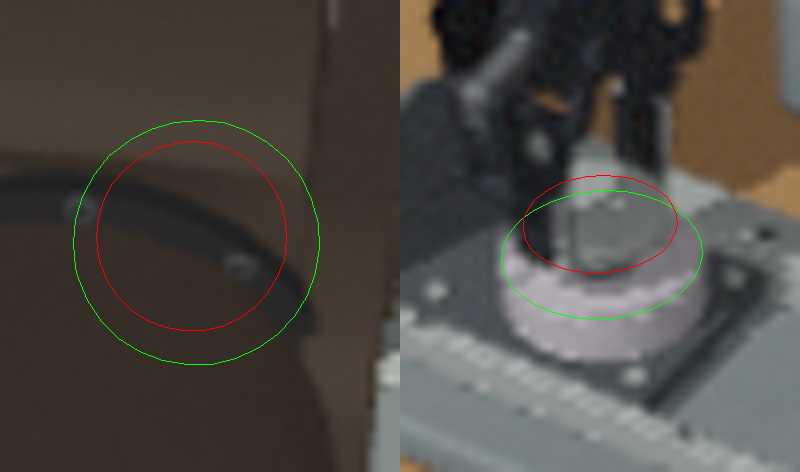

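The side view shows the shell held level over the die. The predicted rim (red) and die wall (green) both match the picture. I shift by 0.8 mm and lower it gently.

>>> step_arm(xyz=[[-0.08,0,0.5],[0,0,0.5],[0,0,0.2],[0,0,0],[0,0,0]], turn=[[0,0,0],[0,0,0],[0,0,0],[0,0,0],[0,0,0]])

```text
clock: 13.05
ee_pos: [541.6, 29.6, 68.4]
eef_rot: [0.0, 0.62, 0.785, 0.0]
force: [-0.4, -0.2, 0.1]
width: 56.4
grip_force: 20.7
```

>>> step_arm(xyz=[[0,0,0.1],[0,0,0.1],[0,0,0.1],[0,0,0],[0,0,0]], turn=[[0,0,0],[0,0,0],[0,0,0],[0,0,0],[0,0,0]])

```text
clock: 13.68
ee_pos: [541.6, 29.6, 65.3]
eef_rot: [0.0, 0.62, 0.785, 0.0]
force: [1.3, -0.4, 0.5]
width: 56.2
grip_force: 20.7
```

>>> step_arm(xyz=[[0,0,0.1],[0,0,0],[0,0,0.1],[0,0,0],[0,0,0]], turn=[[0,0,0],[0,0,0],[0,0,0],[0,0,0],[0,0,0]])

```text
clock: 14.3
ee_pos: [541.7, 29.6, 63.3]
eef_rot: [0.0, 0.62, 0.785, 0.0]
force: [1.9, 0.3, 0.1]
width: 56.4
grip_force: 20.8
```

>>> step_arm(xyz=[[0,0,0.05],[0,0,0],[0,0,0.05],[0,0,0],[0,0,0]], turn=[[0,0,0],[0,0,0],[0,0,0],[0,0,0],[0,0,0]])

```text
clock: 14.92
ee_pos: [541.6, 29.6, 62.6]
eef_rot: [0.0, 0.62, 0.785, 0.0]
force: [3.0, -0.4, 5.9]
width: 56.5
grip_force: 21.2
```

Floor contact at TCP 62.6 means the rim is at 66, so the shell is seated. Release.

>>> step_arm(xyz=[[0,0,0],[0,0,0],[0,0,0],[0,0,0],[0,0,0]], turn=[[0,0,0],[0,0,0],[0,0,0],[0,0,0],[0,0,0]], claw=6.6)

```text
clock: 15.55
ee_pos: [541.4, 29.6, 62.2]
eef_rot: [-0.0, 0.62, 0.785, -0.0]
force: [0.5, 0.6, -0.3]
width: 65.8
grip_force: 0.0
```

>>> step_arm(xyz=[[0,0,-0.3],[0,0,-0.7],[0,0,-2],[0,0,-4],[0,0,-3]], turn=[[0,0,0],[0,0,0],[0,0,0],[0,0,0],[0,0,0]])

```text
clock: 16.18
ee_pos: [541.6, 29.6, 164.3]
eef_rot: [0.0, 0.62, 0.785, 0.0]
force: [-0.6, 0.5, 0.3]
width: 65.8
grip_force: 0.0
```

>>> step_arm(xyz=[[2.5,1.5,0],[4,2.5,0],[3,1.8,0],[1.5,0.9,0],[0,0,0]], turn=[[0,0,0],[0,0,0],[0,0,0],[0,0,0],[0,0,0]])

```text
clock: 16.8
ee_pos: [581.0, 152.6, 162.3]
eef_rot: [-0.0, 0.619, 0.785, -0.0]
force: [-0.3, -0.6, -0.3]
width: 66.1
grip_force: 0.0
```

```bash
python3 - <<'E'
from h import *
c=eyes.camera("top");s=eyes.camera("side");p=read_state()["ee_pos"];print(p)
a=cv2.resize(c["img"][184:243,239:289],None,fx=8,fy=8,interpolation=2); b=cv2.resize(s["img"][165:239,228:290],None,fx=6.4,fy=6.4,interpolation=2)[:472]
cv2.imwrite("pics/seat.png",np.hstack([a,b]))
E
```

```text
[580.82956942 151.27471293 162.3060239 ]
```

View pics/seat.png

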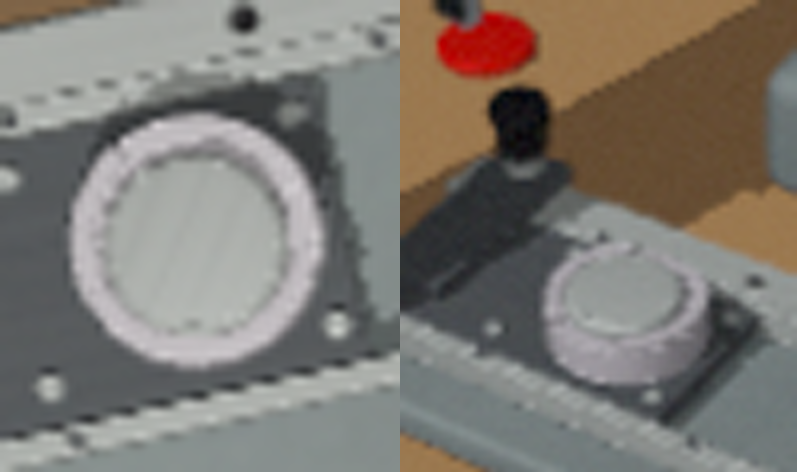

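The shell sits flat and concentric in the seat (top crop, about (197, 240)), with the ring visible all round. Now down onto the knob.

>>> step_arm(xyz=[[0,0.06,3],[0,0,3],[0,0,2],[0,0,1],[0,0,0]], turn=[[0,0,0],[0,0,0],[0,0,0],[0,0,0],[0,0,0]])

```text
clock: 17.52
ee_pos: [581.6, 151.6, 72.2]
eef_rot: [-0.0, 0.62, 0.785, -0.0]
force: [-0.2, -0.1, 0.4]
width: 66.1
grip_force: 0.0
```

>>> step_arm(xyz=[[0,0,0.2],[0,0,0],[0,0,0],[0,0,0],[0,0,0]], turn=[[0,0,0],[0,0,0],[0,0,0],[0,0,0],[0,0,0]], claw=3.6)

```text
clock: 18.15
ee_pos: [582.0, 152.3, 70.5]
eef_rot: [0.0, 0.62, 0.785, 0.0]
force: [1.8, 0.2, 1.2]
width: 35.9
grip_force: 0.8
```

>>> step_arm(xyz=[[0,0,0],[0,0,0],[0,0,0],[0,0,0],[0,0,0]], turn=[[0,0,0],[0,0,0],[0,0,0],[0,0,0],[0,0,0]], claw=2.2)

```text
clock: 18.77
ee_pos: [583.4, 152.6, 71.2]
eef_rot: [0.001, 0.62, 0.785, 0.002]
force: [6.7, 3.4, 4.3]
width: 30.1
grip_force: 58.8
```

>>> step_arm(xyz=[[0,0.1,0],[0,0.1,-0.2],[0,0,-0.3],[0,0,-0.3],[0,0,-0.3]], turn=[[0,0,0],[0,0,0],[0,0,0],[0,0,0],[0,0,0]])

```text
clock: 19.4
ee_pos: [583.5, 152.7, 81.1]
eef_rot: [-0.0, 0.62, 0.785, -0.0]
force: [2.1, 0.8, -7.8]
width: 30.2
grip_force: 59.8
```

>>> step_arm(xyz=[[0,0,0],[0,0,0],[0,0,0],[0,0,0],[0,0,0]], turn=[[0,0,0],[0,0,0],[0,0,0],[0,0,0],[0,0,0]])

```text
clock: 20.02
ee_pos: [583.6, 152.7, 81.2]
eef_rot: [-0.0, 0.62, 0.785, -0.0]
force: [1.4, 0.5, -7.6]
width: 30.1
grip_force: 59.8
```

>>> step_arm(xyz=[[-0.4,0,0],[-0.8,0,0],[-1.2,0,0],[-1.5,0,0],[-1.5,0,0]], turn=[[0,0,0],[0,0,0],[0,0,0],[0,0,0],[0,0,0]])

```text
clock: 20.65
ee_pos: [596.7, 98.9, 81.4]
eef_rot: [0.0, 0.62, 0.785, 0.0]
force: [3.3, 2.6, -7.4]
width: 29.8
grip_force: 59.8
```

>>> step_arm(xyz=[[-1.5,0,0],[-1.5,0,0],[-1.5,0,0],[-1.2,0,0],[-0.8,0,0]], turn=[[0,0,0],[0,0,0],[0,0,0],[0,0,0],[0,0,0]])

```text
clock: 21.28
ee_pos: [612.3, 35.7, 81.5]
eef_rot: [0.001, 0.62, 0.785, 0.001]
force: [5.9, 3.1, -7.0]
width: 30.3
grip_force: 59.9
```

>>> step_arm(xyz=[[-0.8,0,0],[-0.6,0,0],[-0.4,0,0],[-0.2,0,0],[0,0,0]], turn=[[0,0,0],[0,0,0],[0,0,0],[0,0,0],[0,0,0]])

```text
clock: 21.9
ee_pos: [617.0, 16.4, 81.6]
eef_rot: [0.001, 0.62, 0.785, 0.001]
force: [7.3, 0.5, -7.8]
width: 30.4
grip_force: 59.9
```

>>> step_arm(xyz=[[0,0.12,0],[0,0,0.2],[0,0,0.2],[0,0,0.2],[0,0,0]], turn=[[0,0,0],[0,0,0],[0,0,0],[0,0,0],[0,0,0]])

```text
clock: 22.52
ee_pos: [616.9, 17.8, 75.1]
eef_rot: [-0.0, 0.62, 0.785, -0.0]
force: [0.7, -0.7, -6.5]
width: 30.0
grip_force: 60.1
```

>>> step_arm(xyz=[[0,0,0.1],[0,0,0.1],[0,0,0.1],[0,0,0.1],[0,0,0]], turn=[[0,0,0],[0,0,0],[0,0,0],[0,0,0],[0,0,0]])

```text
clock: 23.15
ee_pos: [617.0, 17.8, 71.3]
eef_rot: [-0.0, 0.62, 0.785, 0.0]
force: [-1.3, -1.6, -4.5]
width: 29.9
grip_force: 60.3
```

>>> step_arm(xyz=[[0,0,0.05],[0,0,0.05],[0,0,0.05],[0,0,0.05],[0,0,0]], turn=[[0,0,0],[0,0,0],[0,0,0],[0,0,0],[0,0,0]])

```text
clock: 23.78
ee_pos: [617.3, 17.8, 71.0]
eef_rot: [0.001, 0.62, 0.785, 0.0]
force: [-6.1, -1.6, 14.8]
width: 29.9
grip_force: 61.7
```

```bash
python3 - <<'E'
from h import *
c=eyes.camera("top");s=eyes.camera("side");st=read_state();print(st["ee_pos"],st["force"],st["moment"])
a=cv2.resize(c["img"][150:268,240:340],None,fx=4,fy=4,interpolation=2); b=cv2.resize(s["img"][160:240,240:332],None,fx=4.35,fy=5.9,interpolation=2)
b=cv2.resize(s["img"][140:258,240:340],None,fx=4,fy=4,interpolation=2)
cv2.imwrite("pics/end.png",np.hstack([a,b]))
E
```

```text
[617.28918159  17.79112503  71.02713248] [-5.79095863 -2.27996337 15.34182749] [-0.23536457  1.19251835 -0.01030623]
```

View pics/end.png

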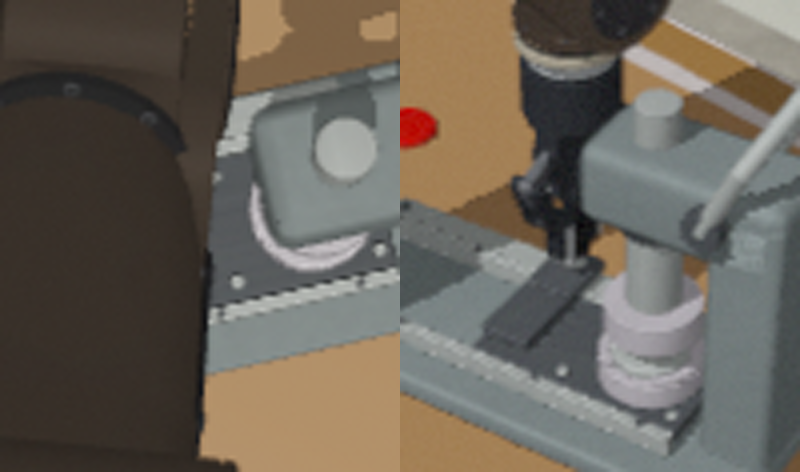

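The die is under the ram with the shell still seated: in the side crop a silver disc shows between die and ram at about (650, 355). The spring force fell to 4.5 N, then there was a hard stop at z = 71.0, the same height as when the pin was home in the load hole. The pin is home, so I hand in while still gripping.

```bash
python3 -c "
from station import job
print(job.job_done())"
```

```text
the job is handed in; nothing more can be done
None
```

The shell is seated in the die, the die is under the ram with the lock pin home in the next hole, and the gripper is still holding the knob; the job was handed in at about 24 s of the 54 s allowed.

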